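Find the stray socket's pocket in the graded socket block

ROBOT

A 6-joint arm with a two-finger parallel gripper is mounted at the origin on the work surface. World frame = base frame: x ahead of the robot, y to its left, z up, the work surface at z = 0. Lengths are in m, angles in rad, forces in N, time in s.
With the tool pointing down it reaches from about 0.3 to 0.775 m from the base axis. Payload 14.6 kg.
Tool frame: the origin (TCP) lies midway between the tips of the shut fingers; the grasp point (between the pads) lies 19 mm behind it (ctrl.pinch_z is the distance from the TCP to the grasp point, in m); z points along the fingers, y is the line along which they close (so a half turn about z gives the same grasp; the last joint's range is limited). The gripper opens to 94 mm and grips with 3 to 60 N. Pads are 16 mm wide; open, the fingers measure 119 mm over their backs; the gripper's body (75 mm by 177 mm) begins 78 mm behind the grasp point.
Start: joints at [-1.178, 0.3, 1.521, -0, 1.321, -0.067], TCP at [0.244, -0.493, 0.205] pointing down, gripper open.
Joint ranges: [-3.03, 3.03], [-0.79, 2.21], [0.23, 2.52], [-1.04, 4.18], [0, 3.07], [-2.55, 2.55]. Speed limits (rad/s): [2.22, 2.22, 2.57, 3.14, 3.14, 3.14].

INTERFACE

Orientations are given as [roll, pitch, yaw] about the fixed x, y, z axes, in that order (R = Rz(yaw) Ry(pitch) Rx(roll)).
In Python, from station import ctrl gives the robot as it stands.
- The arm moves only by the tool jog_arm, never from a script. Its argument "motion" is a list of rows, each a list of 7 numbers: the shift along the tool's x, y, z in m, then the turn, a rotation vector about the tool's x, y, z in rad, then the opening, from -1 (shut) to 1 (fully open). In form: [[tx, ty, tz, rx, ry, rz, gripper], ...]. A call has 1 to 5 rows; each row shifts and turns the commanded pose from where the row before left it, along the tool's axes as they then stand; what a row does not reach is not made up. A row lasts 1/10 s, in which the tool goes at most 50 mm and 8.59 degrees, less where a joint would pass 70% of its speed; a pose out of reach is approached as far as the arm can. A call is refused whole if a number of a shift passes 0.05 or a number of a turn 0.15, either way. A call with a gripper value outside its range is refused whole. The fingers move at their own pace and stop on an object; "squeeze" is the grip in N (left out, the last holds). Time passes only in rows, so rows that do not move let the fingers close. It gives the time, the measured TCP pose, the force, the opening and the grip force at its end, in the units of the state.
- ctrl.get_obs(): the state, without advancing time (a new reading comes with each control period).
- ctrl.camera(name): name is "scene" or "top" or "wrist"; returns the picture (384x512x3 uint8, red, green, blue); there is no depth.
- ctrl.camera_model(name): a dict with "intrinsics" (3x3 intrinsics, pixels), "rvec" (rotation vector, rad) and "tvec" (3), from world to camera coordinates, as OpenCV has them. Camera axes: x right, y down, z forward; pixel columns grow to the right and rows downward; lengths in m; the calibration is good to about 2 mm. The wrist camera is an equidistant fisheye: a pixel r from the principal point sees the ray r / f radians off the axis. A picture is of the moment at which its call begins: read the wrist's pose just before it. camera_model takes no time and is no camera call; for the wrist camera it gives the pose at the moment of the call.
- ctrl.hand_in(): hands the job in; it is judged then, once.
The state is a dict: "time_s": time; "qpos": joint angles; "joint_vel": joint speeds; "tau": joint torques, N m; "ee_pos": TCP position; "eef_rot": TCP orientation; "force": force on the tool from outside, world axes, zero at the start; "moment": the same for the moment, N m; "grip_width": finger opening in m; "grip_force": force on a finger pad.
Only numpy, scipy, OpenCV 4.12 (cv2) and the standard library are available. Lean on these libraries where they do the work, as an engineer would, in place of code of your own. Each camera call takes 0.05 s, during which the arm holds its last target. There are 200 camera calls.

TASK

Take the socket standing on the round rubber mat and find its place in the wooden socket block: try it nose down on the smallest pocket, then on each next larger one in turn, pressing only gently each time, until it enters. Seat it there upright and fully home on the pocket's floor and let go; leave the other sockets, the wrench and the tin alone.

Things in the scene. Friction and masses are not known exactly. Their poses are not given: they have to be found in the camera images.
- holder: light wooden socket block, 70 mm (x) by 240 mm (y) by 30 mm high, on 10 mm of springy foam fixed to the bench: pressed, it sinks straight down 1 mm per 4 N (8 mm at most) and rises again. Four round blind pockets in a row along y, 18 mm deep, 1 mm chamfer, growing from -y end to +y end. The larger three are each 1.6 mm wider than one socket's nose. Origin: centre of its underside; z up
- holder_hole0 (a point): centre of the mouth of the smallest pocket (diameter 22.6 mm, 18 mm deep), the -y end of the block, 79.5 mm before the block's centre along its y axis; on the block's top face, 40 mm above the bench; axes as the block's
- holder_hole1 (a point): centre of the mouth of the second pocket (diameter 27.6 mm, 18 mm deep), next along +y of the block, 28.5 mm before the block's centre along its y axis; on the block's top face, 40 mm above the bench; axes as the block's
- holder_hole2 (a point): centre of the mouth of the third pocket (diameter 32.6 mm, 18 mm deep), next along +y of the block, 24.5 mm past the block's centre along its y axis; on the block's top face, 40 mm above the bench; axes as the block's
- holder_hole3 (a point): centre of the mouth of the largest pocket (diameter 37.6 mm, 18 mm deep), the +y end of the block, 80.5 mm past the block's centre along its y axis; on the block's top face, 40 mm above the bench; axes as the block's
- mat: round black rubber mat fixed on the bench, 110 mm in diameter, 3 mm thick; one of the three sockets (a different one each time) stands on it, within 15 mm of its centre: the stray one to put away. Origin: centre of its underside
- strip: oblong black rubber strip fixed on the bench, 200 mm (x) by 80 mm (y), 3 mm thick, where the two other sockets stand; origin: centre of its underside
- socket_a_mid (a point): loose steel socket, upright, nose down, 58 mm tall: round nose 26 mm high below, above it a round body to grip, 32 mm in diameter and 32 mm high (same on all three sockets). Nose diameters are 26, 31 and 36 mm; which socket has which is not stated. About 0.2 kg. Point: its centre, half-way up, 29 mm above its underside; z along its axis, up
- socket_b_mid (a point): loose steel socket, upright, nose down, 58 mm tall: round nose 26 mm high below, above it a round body to grip, 32 mm in diameter and 32 mm high (same on all three sockets). Nose diameters are 26, 31 and 36 mm; which socket has which is not stated. About 0.2 kg. Point: its centre, half-way up, 29 mm above its underside; z along its axis, up
- socket_c_mid (a point): loose steel socket, upright, nose down, 58 mm tall: round nose 26 mm high below, above it a round body to grip, 32 mm in diameter and 32 mm high (same on all three sockets). Nose diameters are 26, 31 and 36 mm; which socket has which is not stated. About 0.2 kg. Point: its centre, half-way up, 29 mm above its underside; z along its axis, up
- wrench: steel wrench, 200 mm long, lying on the bench; origin near its middle; leave it alone
- tin: tin with a paper band, 80 mm in diameter, 110 mm tall, standing on the bench; origin: centre of its underside; leave it alone
Mind the look-alikes: they are no part of the job. What is shaped like the part that bears socket_b_mid but green is not meant.

How it is judged:
On the way, in this order (a step that is already met when the one before it is completed fails the run):
1. the stray socket has been tried on the smallest pocket (pressed on it with over 1 N, within 6 mm of its centre) (((horizontal distance between socket_a_mid and holder_hole0 below 0.006 m and contact force between socket_a and holder above 1 N and z of socket_a_mid in the frame of holder_hole0 above 0.024 m) or (horizontal distance between socket_b_mid and holder_hole0 below 0.006 m and contact force between socket_b and holder above 1 N and z of socket_b_mid in the frame of holder_hole0 above 0.024 m) or (horizontal distance between socket_c_mid and holder_hole0 below 0.006 m and contact force between socket_c and holder above 1 N and z of socket_c_mid in the frame of holder_hole0 above 0.024 m))), for 0.1 s.
2. then on the second pocket: it is pressed on it likewise, or, if it is its own, enters it by 4 mm (((horizontal distance between socket_a_mid and holder_hole1 below 0.006 m and contact force between socket_a and holder above 1 N and z of socket_a_mid in the frame of holder_hole1 above 0.024 m) or (horizontal distance between socket_b_mid and holder_hole1 below 0.006 m and contact force between socket_b and holder above 1 N and z of socket_b_mid in the frame of holder_hole1 above 0.024 m) or (horizontal distance between socket_c_mid and holder_hole1 below 0.004 m and z of socket_c_mid in the frame of holder_hole1 below 0.025 m))), for 0.1 s.
3. then on the third pocket: pressed on it, or entered by 4 mm if its own; or, if the second was its own, it is fully home there and let go (((horizontal distance between socket_a_mid and holder_hole2 below 0.004 m and z of socket_a_mid in the frame of holder_hole2 below 0.025 m) or (horizontal distance between socket_b_mid and holder_hole2 below 0.006 m and contact force between socket_b and holder above 1 N and z of socket_b_mid in the frame of holder_hole2 above 0.024 m) or ((horizontal distance between socket_c_mid and holder_hole1 below 0.0025 m and z of socket_c_mid in the frame of holder_hole1 below 0.013 m and angle between socket_c_mid's own z axis and vertical below 0.09 rad) and contact force between the fingers and socket_c below 0.05 N))), for 0.1 s.
At the end, for the whole second after the job is handed in: the socket from the mat is in the pocket that matches it (the smallest it enters): centred within 2.5 mm, within 2 mm of the pocket's floor, upright within 5 degrees, at rest and released; no socket is left on the mat ((((horizontal distance between socket_a_mid and holder_hole2 below 0.0025 m and z of socket_a_mid in the frame of holder_hole2 below 0.013 m and angle between socket_a_mid's own z axis and vertical below 0.09 rad) and contact force between the fingers and socket_a below 0.05 N and linear speed of socket_a below 0.01 m/s) or ((horizontal distance between socket_b_mid and holder_hole3 below 0.0025 m and z of socket_b_mid in the frame of holder_hole3 below 0.013 m and angle between socket_b_mid's own z axis and vertical below 0.09 rad) and contact force between the fingers and socket_b below 0.05 N and linear speed of socket_b below 0.01 m/s) or ((horizontal distance between socket_c_mid and holder_hole1 below 0.0025 m and z of socket_c_mid in the frame of holder_hole1 below 0.013 m and angle between socket_c_mid's own z axis and vertical below 0.09 rad) and contact force between the fingers and socket_c below 0.05 N and linear speed of socket_c below 0.01 m/s)) and horizontal distance between each of socket_a_mid, socket_b_mid, socket_c_mid and mat above 0.07 m); the robot touches nothing.
It fails at once if a socket is pressed on the block with more than 25 N (contact force between any of socket_a, socket_b, socket_c and holder above 25 N).
It fails at once if more than the one socket is moved (by over 20 mm) (distance of each of socket_a_mid, socket_b_mid from where it was at the start of the episode above 0.02 m or distance of each of socket_a_mid, socket_c_mid from where it was at the start of the episode above 0.02 m or distance of each of socket_b_mid, socket_c_mid from where it was at the start of the episode above 0.02 m).
It fails at once if the wrench or the tin is moved by over 30 mm (distance of any of wrench, tin from where it was at the start of the episode above 0.03 m).
It also fails if it takes over 70 s, if anything falls off the work surface, if the arm or the gripper's body presses on something with over 40 N, if the wrist force passes 120 N, or if a joint passes its speed limit or range.

## Working session

There is one attempt and no reset: what is moved stays moved. The work goes in short steps, Python scripts to look and compute and a tool call to move; the robot and the scene stay as the last step left them, time stands still between calls to the robot, and variables do not carry over. Pictures are saved under pics/ and viewed, at most 10 in all, crops included, and the job is handed in when it is done.

Besides the shell and the picture viewer there is one more tool, called after "Request:" by a JSON object that holds its "name" and its "arguments", one argument or row to a line. jog_arm: Moves the arm, as the interface text tells. Its arguments: {"type":"object","properties":{"motion":{"type":"array"},"squeeze":{"type":"number"}},"required":["motion"]}

```bash
mkdir -p pics; ls; cat > h.py <<'E'
import numpy as np, cv2
from station import ctrl
def cast(name,u,v,z):
    m=ctrl.camera_model(name);K=np.array(m["intrinsics"]);R=cv2.Rodrigues(np.array(m["rvec"],float))[0];t=np.array(m["tvec"]).ravel()
    p=np.linalg.solve(K,[u,v,1.0])
    if name=="wrist":
        r=np.hypot(p[0],p[1]);p=np.array([p[0]/r*np.sin(r),p[1]/r*np.sin(r),np.cos(r)]) if r>1e-9 else p
    d=R.T@p;c=-R.T@t
    return c+d*(z-c[2])/d[2]
def proj(name,P):
    m=ctrl.camera_model(name);K=np.array(m["intrinsics"]);R=cv2.Rodrigues(np.array(m["rvec"],float))[0];t=np.array(m["tvec"]).ravel()
    q=R@np.array(P,float)+t
    if name=="wrist":
        r=np.hypot(q[0],q[1]);a=np.arctan2(r,q[2]);q=np.array([q[0]/r*a,q[1]/r*a,1])
    else: q=q/q[2]
    return (K@q)[:2]
def snap(name,f):
    im=ctrl.camera(name)[...,::-1].copy();cv2.imwrite(f"pics/{f}.png",im);return im
E
python3 - <<'E'
from h import *
a=snap("top","top0");b=snap("scene","scene0");snap("wrist","wrist0")
cv2.imwrite("pics/both.png",np.hstack([cv2.resize(a,(400,300)),cv2.resize(b,(400,300))]))
for n in("top","scene"):
    m=ctrl.camera_model(n);R=cv2.Rodrigues(np.array(m["rvec"],float))[0];print(n,np.array(m["intrinsics"]).tolist(),-R.T@np.array(m["tvec"]).ravel())
print(ctrl.get_obs())
E
```

```text
pics
top [[369.7139341816885, 0.0, 253.5671724995615], [0.0, 369.7139341816885, 193.19546254211593], [0.0, 0.0, 1.0]] [0.39244737 0.03102964 0.99186513]
scene [[382.87758050360503, 0.0, 251.9094535392909], [0.0, 382.87758050360503, 193.22379009999426], [0.0, 0.0, 1.0]] [0.9369302  0.49081091 0.75480164]
{'time_s': 0.15, 'qpos': array([-1.17757156e+00,  3.00352293e-01,  1.52141867e+00, -2.94065444e-05,
        1.32068732e+00, -6.66073953e-02]), 'joint_vel': array([-0.0003427 , -0.00430435, -0.00318981, -0.00071828,  0.00010097,
        0.00113259]), 'tau': array([ 4.70003160e-04, -5.31964123e+01, -3.52816379e+01,  7.08688376e-02,
        2.36487191e-02, -7.32859098e-05]), 'ee_pos': array([ 0.24400256, -0.49270046,  0.2050202 ]), 'eef_rot': array([-3.14072705e+00, -2.91924804e-05,  4.59839444e-01]), 'force': array([0.09562639, 0.83913718, 0.1379739 ]), 'moment': array([ 0.03212614,  0.01655209, -0.02453111]), 'grip_force': 0.0, 'grip_width': 0.09412023544810315}
```

View pics/top0.png

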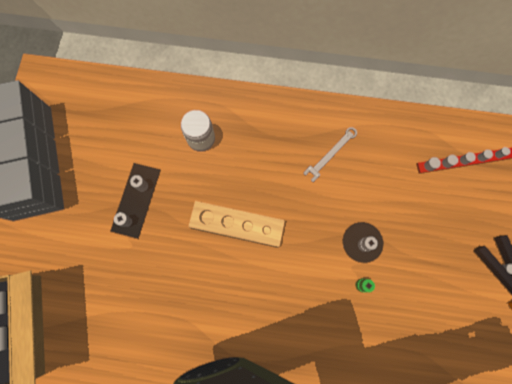

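View pics/scene0.png

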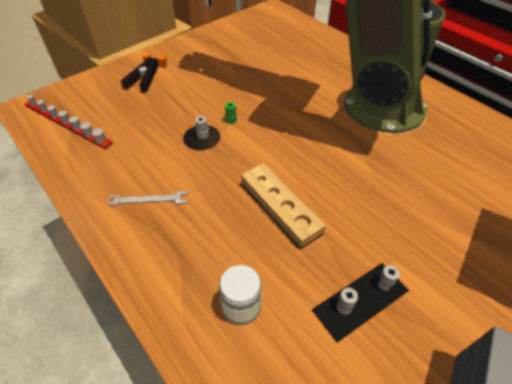

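The top view shows the stray socket on the mat at about (369,243). Look-alikes are:
- the green socket at (366,286)
- the strip sockets at (138,182) and (123,219)
- the row of sockets on the red rail, around (435–505,155)

I choose the grey socket on the round mat. The block's pockets run from the smallest at (267,230) to the largest at (206,217).

```bash
python3 - <<'E'
from h import *
im=cv2.imread("pics/top0.png");hsv=cv2.cvtColor(im,cv2.COLOR_BGR2HSV)
print("hsv wood/bench",hsv[212,215],hsv[205,300],hsv[235,367],hsv[243,350],hsv[238,371])
H,S,V=cv2.split(hsv)
# block: lighter, lower sat than bench
roi=np.zeros(H.shape,np.uint8);roi[195:255,180:295]=255
m=cv2.bitwise_and(roi,((H>12)&(S<150)&(V>150)).astype(np.uint8)*255)
c=max(cv2.findContours(m,cv2.RETR_EXTERNAL,cv2.CHAIN_APPROX_NONE)[0],key=cv2.contourArea)
box=cv2.boxPoints(cv2.minAreaRect(c));print("block px",box.tolist())
P=np.array([cast("top",*p,0.04) for p in box]);print(P.round(4),[np.linalg.norm(P[i]-P[i-1]).round(4) for i in range(4)],P.mean(0))
# mat
roi[:]=0;roi[215:270,335:392]=255
md=cv2.bitwise_and(roi,(V<60).astype(np.uint8)*255)
c=max(cv2.findContours(md,cv2.RETR_EXTERNAL,cv2.CHAIN_APPROX_NONE)[0],key=cv2.contourArea);h=cv2.convexHull(c)
e=cv2.fitEllipse(h);print("mat",e,cast("top",*e[0],0.003))
g=cv2.bitwise_and(roi,((S<60)&(V>100)).astype(np.uint8)*255)
c=max(cv2.findContours(g,cv2.RETR_EXTERNAL,cv2.CHAIN_APPROX_NONE)[0],key=cv2.contourArea);print("sock",cv2.boundingRect(c),cv2.minEnclosingCircle(c))
a=cv2.resize(im[190:270,180:300],None,fx=4,fy=4,interpolation=2)
b=cv2.resize(im[215:295,335:415],None,fx=4,fy=4,interpolation=2)
cv2.imwrite("pics/crop1.png",np.hstack([a,b]))
E
```

```text
hsv wood/bench [ 17 134 221] [ 14 174 195] [ 12 104  71] [ 13 107  76] [ 15  43 189]
block px [[188.15292358398438, 226.81175231933594], [194.12939453125, 199.9176483154297], [285.188232421875, 220.15293884277344], [279.2117614746094, 247.0470428466797]]
[[ 0.4934  0.2102  0.04  ]
 [ 0.5654  0.2068  0.04  ]
 [ 0.5441 -0.0364  0.04  ]
 [ 0.4732 -0.0291  0.04  ]] [np.float64(0.2402), np.float64(0.0721), np.float64(0.2441), np.float64(0.0713)] [0.51904157 0.08788443 0.04      ]Traceback (most recent call last):
  File "<stdin>", line 14, in <module>
ValueError: max() iterable argument is empty
```

```bash
python3 - <<'E'
from h import *
im=cv2.imread("pics/top0.png");hsv=cv2.cvtColor(im,cv2.COLOR_BGR2HSV)
H,S,V=cv2.split(hsv)
roi=np.zeros(H.shape,np.uint8);roi[215:270,335:392]=255
md=cv2.bitwise_and(roi,(V<110).astype(np.uint8)*255)
c=max(cv2.findContours(md,cv2.RETR_EXTERNAL,cv2.CHAIN_APPROX_NONE)[0],key=cv2.contourArea);h=cv2.convexHull(c)
e=cv2.fitEllipse(h);print("mat",e,cast("top",*e[0],0.003))
g=cv2.bitwise_and(roi,((S<80)&(V>120)).astype(np.uint8)*255)
c=max(cv2.findContours(g,cv2.RETR_EXTERNAL,cv2.CHAIN_APPROX_NONE)[0],key=cv2.contourArea);cc=cv2.minEnclosingCircle(c);print("sock",cv2.boundingRect(c),cc,cast("top",*cc[0],0.055))
a=cv2.resize(im[190:270,180:300],None,fx=4,fy=4,interpolation=2)
b=cv2.resize(im[215:295,335:415],None,fx=4,fy=4,interpolation=2)
cv2.imwrite("pics/crop1.png",np.hstack([a,b]))
E
```

```text
mat ((362.54534912109375, 241.974609375), (38.39908218383789, 41.09770584106445), 136.09205627441406) [ 0.51928001 -0.25017005  0.003     ]
sock (365, 237, 13, 13) ((370.7105407714844, 242.7105255126953), 6.810239315032959) [ 0.5135121  -0.25597586  0.055     ]
```

View pics/crop1.png

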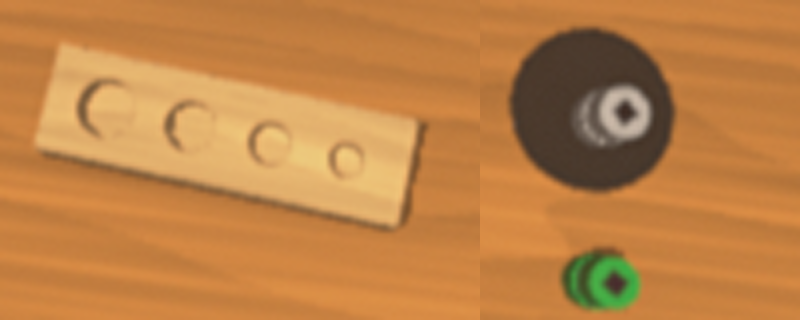

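The crop shows the stray socket's top at about px (371.5,242.8). The green look-alike sits below it, and all four pockets are clear. I'll move above the socket now.

Request:
{"name": "jog_arm", "arguments": {
  "motion": [
    [0.05,-0.013,0,0,0,0,1],
    [0.05,-0.013,0,0,0,0,1],
    [0.05,-0.013,0,0,0,0,1],
    [0.05,-0.013,0,0,0,0,1],
    [0.05,-0.013,0,0,0,0,1]
  ]
}}

```text
time_s: 0.65
ee_pos: [0.4342, -0.3275, 0.2054]
eef_rot: [-3.141, 0.0, 0.46]
force: [0.1, -1.2, 0.4]
grip_width: 0.0939
grip_force: 0.0
```

Request:
{"name": "jog_arm", "arguments": {
  "motion": [
    [0.048,-0.0135,0,0,0,0,1],
    [0.048,-0.0135,0,0,0,0.1,1],
    [0,0,0,0,0,0.149,1],
    [0,0,0,0,0,0.149,1],
    [0,0,0,0,0,0.149,1]
  ]
}}

```text
time_s: 1.15
ee_pos: [0.5072, -0.2618, 0.205]
eef_rot: [-3.141, 0.001, -0.092]
force: [-0.4, 0.6, 0.1]
grip_width: 0.0938
grip_force: 0.0
```

Request:
{"name": "jog_arm", "arguments": {
  "motion": [
    [0,0,0,0,0,0,1]
  ]
}}

```text
time_s: 1.25
ee_pos: [0.507, -0.2622, 0.2052]
eef_rot: [-3.141, 0.0, -0.09]
force: [1.4, 0.3, 0.1]
grip_width: 0.0938
grip_force: 0.0
```

```bash
python3 - <<'E'
from h import *
o=ctrl.get_obs();print(o["time_s"],o["ee_pos"],o["eef_rot"],o["qpos"])
m=ctrl.camera_model("wrist");R=cv2.Rodrigues(np.array(m["rvec"],float))[0];print(m["intrinsics"],-R.T@np.array(m["tvec"]).ravel(),R)
snap("wrist","w1")
print(proj("wrist",[.513,-.257,.061]),proj("wrist",[.513,-.257,.003]),proj("wrist",[o["ee_pos"][0],o["ee_pos"][1],.061]))
E
```

```text
1.25 [ 0.50700114 -0.2621764   0.20520241] [-3.14137426e+00  4.40881657e-04 -8.95048748e-02] [-5.41412345e-01  3.46779424e-01  1.45981068e+00  4.05616153e-06
  1.33549454e+00  1.11888796e+00]
[[297.31863964   0.         249.86038301]
 [  0.         297.31863964 191.058363  ]
 [  0.           0.           1.        ]] [ 0.58515583 -0.26995905  0.38515301] [[-8.98277031e-02 -9.95957316e-01 -9.00605543e-05]
 [-9.58288080e-01  8.64055925e-02  2.72429861e-01]
 [-2.71320732e-01  2.45580527e-02 -9.62175640e-01]]
[244.075318   174.84723754] [244.91811649 165.11924227] [249.146927   179.66381468]
```

View pics/w1.png

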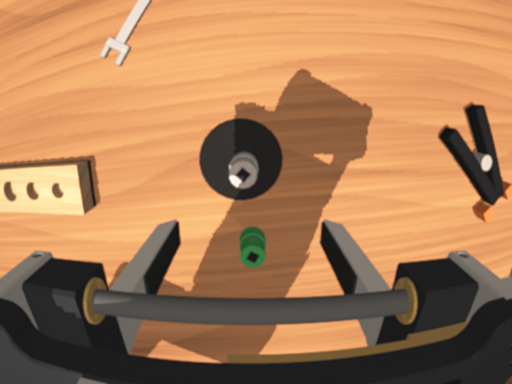

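The wrist view shows the stray socket's top at about (243,175) on the mat, with the green one at (253,250). The prediction of (244,175) agrees.

```bash
cat >> h.py <<'E'
def sock(im,u,v,r=14,z=.061,thr=60):
    # centre of dark square drive hole nearest (u,v); returns px and world
    g=cv2.cvtColor(im,cv2.COLOR_BGR2GRAY);u0,v0=int(u)-r,int(v)-r
    k=cv2.resize(g[v0:v0+2*r,u0:u0+2*r],None,fx=4,fy=4,interpolation=2)
    n,l,s,c=cv2.connectedComponentsWithStats((k<thr).astype(np.uint8))
    best=min((i for i in range(1,n) if s[i,4]>60),key=lambda i:np.hypot(*(c[i]-2*r*2)))
    p=(c[best]+.5)/4-.5+[u0,v0];return p,s[best,4]/16,s[best,:4]/4,cast("wrist",*p,z)
E
python3 - <<'E'
from h import *
im=cv2.imread("pics/w1.png");g=cv2.cvtColor(im,cv2.COLOR_BGR2GRAY);print(g[164:190,230:258])
print(sock(im,243,176))
E
```

```text
[[134 117 106 113 125 136 140 141 141 140 139 138 140 139 139 140 140 141
  142 141 135 124 111  99  97 107 112  92]
 [162 133 119 129 138 141 142 141 141 140 138 137 137 140 139 138 140 140
  142 141 139 134 124 112 102 104 112  96]
 [179 147 132 138 141 141 142 141 141 139 136 132 131 136 137 139 139 141
  141 141 140 137 134 126 113 105 109  97]
 [178 150 138 141 141 141 141 141 141 139 131 117 113 121 131 137 140 142
  142 141 139 137 138 135 123 110 107  99]
 [164 145 139 140 141 140 141 141 140 135 117  93  78  91 113 129 137 141
  143 141 138 138 138 137 130 115 107 101]
 [148 143 139 140 141 142 142 141 137 123  96  64  46  56  83 110 129 138
  142 141 139 137 137 138 134 122 114 105]
 [138 141 141 141 140 142 140 138 124 100  69  40  28  33  51  78 107 127
  137 139 138 136 138 139 136 131 119 106]
 [135 139 141 140 140 141 138 125 102  71  44  28  27  27  32  46  75 102
  121 133 137 137 139 139 139 135 122 101]
 [133 139 138 140 140 139 130 107  75  45  30  26  30  28  28  31  45  67
   91 113 127 134 137 139 139 136 122  93]
 [134 140 140 140 139 132 111  80  48  31  27  
[... 1386 characters left out ...]
 243 210 157 135 136 138 139 139 139 141 142
  137 132 118  98  73  54  38  30  32  32]
 [ 52  49  58  85 128 178 217 219 182 144 132 136 137 138 136 136 136 134
  128 114  92  66  44  32  29  30  32  32]
 [ 53  52  50  53  73 110 147 153 133 116 118 124 128 127 123 118 114 109
   99  81  62  42  32  30  32  31  33  32]
 [ 53  53  54  51  53  63  81  85  80  81  89  97 102 100  92  83  76  69
   59  47  37  32  33  31  33  32  33  32]
 [ 53  52  52  53  52  52  53  54  54  56  59  59  61  60  53  46  41  36
   33  32  30  31  31  33  32  32  33  33]]
(array([242.91615226, 174.13755144]), np.float64(75.9375), array([ 8.25,  7.  , 12.25, 12.25]), array([ 0.51391973, -0.25578206,  0.061     ]))
```

Request:
{"name": "jog_arm", "arguments": {
  "motion": [
    [0.0056,-0.0067,0.035,0,0,0,1],
    [0,0,0.04,0,0,0,1],
    [0,0,0,0,0,0,1],
    [0,0,0,0,0,0,1]
  ]
}}

```text
time_s: 1.7
ee_pos: [0.5132, -0.2563, 0.1313]
eef_rot: [-3.141, 0.0, -0.085]
force: [0.2, -0.9, 0.8]
grip_width: 0.0936
grip_force: 0.0
```

```bash
python3 - <<'E'
from h import *
o=ctrl.get_obs();print(o["time_s"],o["ee_pos"],o["eef_rot"])
im=snap("wrist","w2");p=proj("wrist",[.513,-.256,.061]);print(p)
print(sock(im,*p,r=18))
E
```

```text
1.7 [ 0.5132365  -0.25634062  0.13126695] [-3.14142122e+00  3.76096604e-04 -8.47846158e-02]
[248.31118021 200.12944304]
(array([247.87361643, 199.07146658]), np.float64(146.8125), array([10.  ,  9.5 , 16.75, 16.  ]), array([ 0.51401167, -0.25569963,  0.061     ]))
```

View pics/w2.png

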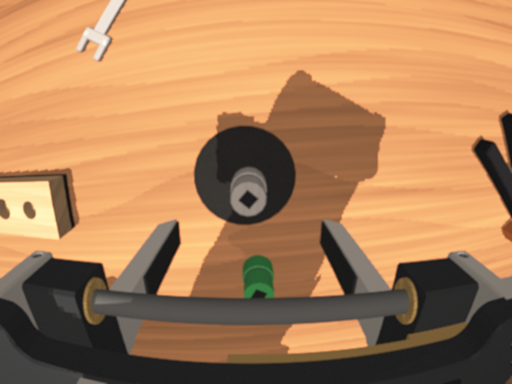

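The wrist view shows the socket top at (248,200), centred between the fingers at (0.5137,-0.256). The green one is clear. I'll descend and grip.

Request:
{"name": "jog_arm", "arguments": {
  "motion": [
    [0.0005,-0.0003,0.04,0,0,0,1],
    [0,0,0.04,0,0,0,1],
    [0,0,0.022,0,0,0,1],
    [0,0,0,0,0,0,1],
    [0,0,0,0,0,0,1]
  ]
}}

```text
time_s: 2.25
ee_pos: [0.5148, -0.2566, 0.0307]
eef_rot: [3.14, -0.002, -0.087]
force: [-0.1, -0.3, 0.8]
grip_width: 0.0938
grip_force: 0.0
```

Request:
{"name": "jog_arm", "arguments": {
  "motion": [
    [0,0,0,0,0,0,-1],
    [0,0,0,0,0,0,-1],
    [0,0,0,0,0,0,-1],
    [0,0,0,0,0,0,-1],
    [0,0,0,0,0,0,-1]
  ],
  "squeeze": 20
}}

```text
time_s: 2.75
ee_pos: [0.5138, -0.2559, 0.0287]
eef_rot: [3.141, -0.0, -0.087]
force: [-0.1, 0.4, -0.3]
grip_width: 0.0577
grip_force: 0.0
```

Request:
{"name": "jog_arm", "arguments": {
  "motion": [
    [0,0,0,0,0,0,-1],
    [0,0,0,0,0,0,-1],
    [0,0,0,0,0,0,-1]
  ]
}}

```text
time_s: 3.05
ee_pos: [0.5137, -0.2557, 0.0284]
eef_rot: [-3.141, 0.0, -0.087]
force: [0.2, 9.1, 5.3]
grip_width: 0.0339
grip_force: 5.1
```

```bash
python3 - <<'E'
from h import *
o=ctrl.get_obs();print(o["time_s"],o["ee_pos"],o["eef_rot"],o["grip_width"],o["grip_force"],o["force"])
im=snap("wrist","w3");p=proj("wrist",[.5137,-.256,.061]);print(p)
print(sock(im,*p,r=22))
E
```

```text
3.05 [ 0.51369142 -0.25574491  0.02838728] [-3.14126274e+00  1.61700526e-04 -8.72276506e-02] 0.03388679380210927 5.11079728603363 [0.22547271 9.10186676 5.31583308]
[248.67940943 254.58726449]
(array([249.68964079, 254.97797734]), np.float64(355.8125), array([10.5 , 11.25, 27.5 , 24.25]), array([ 0.51340246, -0.2565403 ,  0.061     ]))
```

View pics/w3.png

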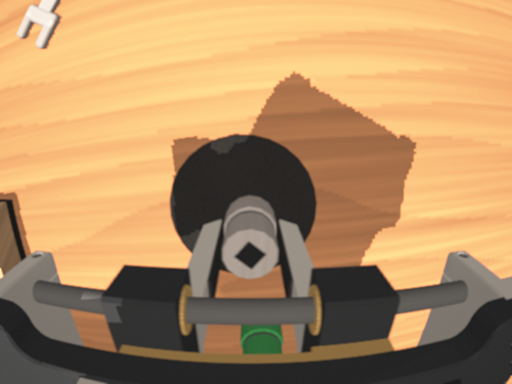

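The wrist view shows the fingers closing on the socket body, with the top at (250,255). I'll let the grip build, then lift.

Request:
{"name": "jog_arm", "arguments": {
  "motion": [
    [0,0,0,0,0,0,-1],
    [0,0,0,0,0,0,-1],
    [0,0,0,0,0,0,-1],
    [0,0,-0.01,0,0,0,-1],
    [0,0,-0.02,0,0,0,-1]
  ],
  "squeeze": 25
}}

```text
time_s: 3.6
ee_pos: [0.5127, -0.2552, 0.0575]
eef_rot: [-3.14, 0.003, -0.087]
force: [-0.3, -0.3, -1.8]
grip_width: 0.0312
grip_force: 51.4
```

Request:
{"name": "jog_arm", "arguments": {
  "motion": [
    [0,0,-0.035,0,0,0,-1],
    [0,0,-0.035,0,0,0,-1],
    [0,-0.02,0,0,0,0,-1],
    [-0.013,-0.04,0,0,0,0,-1],
    [-0.015,-0.042,0,0,0,0,-1]
  ]
}}

```text
time_s: 4.1
ee_pos: [0.494, -0.1508, 0.1285]
eef_rot: [-3.141, 0.0, -0.088]
force: [-0.4, 0.2, -2.6]
grip_width: 0.0316
grip_force: 51.4
```

Request:
{"name": "jog_arm", "arguments": {
  "motion": [
    [-0.015,-0.042,0,0,0,0,-1],
    [-0.015,-0.042,0,0,0,0,-1],
    [-0.015,-0.042,0,0,0,0,-1],
    [-0.015,-0.042,0,0,0,0,-1],
    [-0.015,-0.042,0,0,0,0,-1]
  ]
}}

```text
time_s: 4.6
ee_pos: [0.4372, 0.0655, 0.1287]
eef_rot: [-3.141, 0.0, -0.088]
force: [0.7, -0.5, -1.7]
grip_width: 0.031
grip_force: 51.4
```

Request:
{"name": "jog_arm", "arguments": {
  "motion": [
    [0,-0.02,0,0,0,0,-1],
    [0,0,0,0,0,0,-1],
    [0,0,0,0,0,0,-1],
    [0,0,0,0,0,0,-1]
  ]
}}

```text
time_s: 5.0
ee_pos: [0.44, 0.0831, 0.1285]
eef_rot: [3.141, 0.0, -0.088]
force: [0.0, -0.6, -2.1]
grip_width: 0.0311
grip_force: 51.4
```

```bash
python3 - <<'E'
from h import *
o=ctrl.get_obs();print(o["time_s"],o["ee_pos"],o["eef_rot"],o["grip_width"],o["grip_force"],o["force"])
im=snap("wrist","w4");e=o["ee_pos"];zt=e[2]+.0325;p=proj("wrist",[e[0],e[1],zt]);print(p)
print(sock(im,*p,r=22,z=zt))
E
```

```text
5.0 [0.43997925 0.083064   0.12845527] [ 3.14144263e+00  3.50059178e-04 -8.80356430e-02] 0.03109422467922732 51.37071065604687 [ 0.02023301 -0.61785846 -2.05412448]
[248.45149071 254.60377499]
(array([249.94449033, 254.7650818 ]), np.float64(397.3125), array([10.  , 10.25, 29.  , 25.75]), array([0.43980321, 0.08224369, 0.16095527]))
```

View pics/w4.png

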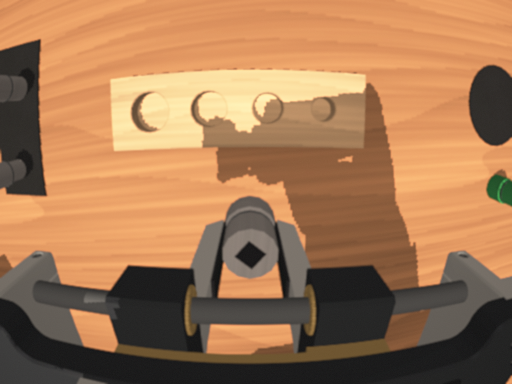

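The wrist view shows the socket held upright with its top at (250,255). All four pockets are visible, from the smallest at (322,109) to the largest at (150,112). I'll rectify onto the z=40 mm plane to measure them.

```bash
python3 - <<'E'
from h import *
im=cv2.imread("pics/w4.png")
# rectified: 0.4mm/px, x up (row), y left (col)
xs=np.arange(.575,.465,-.0004);ys=np.arange(.225,-.05,-.0004)
m=ctrl.camera_model("wrist");K=np.array(m["intrinsics"]);R=cv2.Rodrigues(np.array(m["rvec"],float))[0];t=np.array(m["tvec"]).ravel()
X,Y=np.meshgrid(xs,ys,indexing="ij");q=np.stack([X,Y,0*X+.04],-1)@R.T+t
r=np.hypot(q[...,0],q[...,1]);s=np.arctan2(r,q[...,2])/r
w=cv2.remap(im,(K[0,0]*q[...,0]*s+K[0,2]).astype(np.float32),(K[1,1]*q[...,1]*s+K[1,2]).astype(np.float32),cv2.INTER_CUBIC)
cv2.imwrite("pics/rect.png",w)
hsv=cv2.cvtColor(w,cv2.COLOR_BGR2HSV);S=hsv[...,1]
tb=(cv2.medianBlur(S,5)<135).astype(np.uint8)*255
t2,_=cv2.threshold(S,0,255,cv2.THRESH_OTSU);print("otsu",t2)
cv2.imwrite("pics/rects.png",np.vstack([w,cv2.cvtColor(S,cv2.COLOR_GRAY2BGR)]))
g=(cv2.medianBlur(S,5)<t2).astype(np.uint8)
c=max(cv2.findContours(g,cv2.RETR_EXTERNAL,cv2.CHAIN_APPROX_NONE)[0],key=cv2.contourArea)
rc=cv2.minAreaRect(c);print(rc[1][0]*.4,rc[1][1]*.4,rc[2],"centre",.575-.0004*rc[0][1],.225-.0004*rc[0][0])
print(w.shape)
E
```

```text
otsu 121.0
241.158203125 70.80585327148438 4.70509672164917 centre 0.5204499572753906 0.0881769775390625
(275, 688, 3)
```

View pics/rects.png

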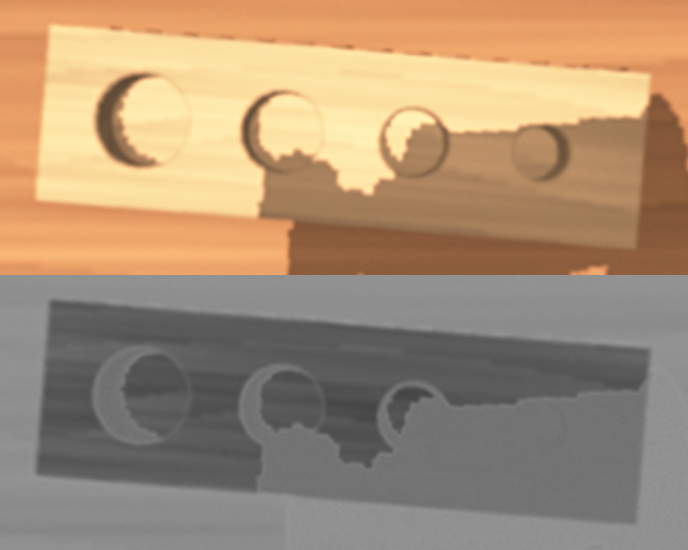

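The rectified outline is 241 x 70.8 mm (true size 240 x 70), and the pocket rims land where the given offsets predict. Pocket centres:

| Pocket | x (m) | y (m) |
|---|---|---|
| h0 | 0.5139 | 0.0090 |
| h1 | 0.5181 | 0.0598 |
| h2 | 0.5224 | 0.1126 |
| h3 | 0.5270 | 0.1684 |

Next I'll go over pocket 0.

Request:
{"name": "jog_arm", "arguments": {
  "motion": [
    [0.03,0.025,0,0,0,0,-1],
    [0.03,0.025,0,0,0,0,-1],
    [0.02,0.017,0.015,0,0,0,-1],
    [0,0,0.028,0,0,0,-1],
    [0,0,0,0,0,0,-1]
  ]
}}

```text
time_s: 5.55
ee_pos: [0.5121, 0.0088, 0.0824]
eef_rot: [3.141, 0.006, -0.09]
force: [-0.7, -0.3, -1.8]
grip_width: 0.0315
grip_force: 51.4
```

Request:
{"name": "jog_arm", "arguments": {
  "motion": [
    [0,0,0,0,0,0,-1],
    [0,0,0,0,0,0,-1]
  ]
}}

```text
time_s: 5.75
ee_pos: [0.5143, 0.0101, 0.0868]
eef_rot: [-3.142, -0.002, -0.087]
force: [0.5, -0.2, -1.1]
grip_width: 0.0316
grip_force: 51.4
```

Request:
{"name": "jog_arm", "arguments": {
  "motion": [
    [0,0.001,0.008,0,0,0,-1],
    [0,0,0.006,0,0,0,-1],
    [0,0,0.003,0,0,0,-1],
    [0,0,0,0,0,0,-1],
    [0,0,0,0,0,0,-1]
  ]
}}

```text
time_s: 6.25
ee_pos: [0.5138, 0.0092, 0.0685]
eef_rot: [3.142, 0.0, -0.087]
force: [-0.2, -0.6, -1.1]
grip_width: 0.0316
grip_force: 51.4
```

Request:
{"name": "jog_arm", "arguments": {
  "motion": [
    [0,0,0.002,0,0,0,-1],
    [0,0,0.002,0,0,0,-1],
    [0,0,0.0005,0,0,0,-1],
    [0,0,0,0,0,0,-1]
  ]
}}

```text
time_s: 6.65
ee_pos: [0.514, 0.0091, 0.0643]
eef_rot: [-3.142, -0.001, -0.087]
force: [-0.9, -0.0, 4.6]
grip_width: 0.032
grip_force: 51.9
```

Contact is about 6 N. I'll hold it briefly, lift, and go to pocket 1.

Request:
{"name": "jog_arm", "arguments": {
  "motion": [
    [0,0,0,0,0,0,-1],
    [0,0,0,0,0,0,-1],
    [0,0,0,0,0,0,-1]
  ]
}}

```text
time_s: 6.95
ee_pos: [0.514, 0.0091, 0.0643]
eef_rot: [-3.142, -0.001, -0.087]
force: [-2.0, 0.5, 5.5]
grip_width: 0.0312
grip_force: 51.9
```

Request:
{"name": "jog_arm", "arguments": {
  "motion": [
    [0,0,-0.008,0,0,0,-1],
    [0,0,-0.008,0,0,0,-1],
    [0,-0.025,0,0,0,0,-1],
    [0,-0.0258,0,0,0,0,-1],
    [0,0,0,0,0,0,-1]
  ]
}}

```text
time_s: 7.45
ee_pos: [0.5183, 0.0617, 0.0804]
eef_rot: [-3.141, -0.0, -0.085]
force: [-0.8, -0.4, -2.2]
grip_width: 0.0316
grip_force: 51.3
```

Request:
{"name": "jog_arm", "arguments": {
  "motion": [
    [0,0,0,0,0,0,-1],
    [0,0,0,0,0,0,-1]
  ]
}}

```text
time_s: 7.65
ee_pos: [0.5182, 0.0591, 0.0801]
eef_rot: [3.141, 0.0, -0.088]
force: [0.4, -0.0, -2.2]
grip_width: 0.0316
grip_force: 51.3
```

Request:
{"name": "jog_arm", "arguments": {
  "motion": [
    [0,-0.0006,0.006,0,0,0,-1],
    [0,0,0.005,0,0,0,-1],
    [0,0,0.002,0,0,0,-1],
    [0,0,0.002,0,0,0,-1],
    [0,0,0.001,0,0,0,-1]
  ]
}}

```text
time_s: 8.15
ee_pos: [0.5181, 0.0601, 0.064]
eef_rot: [3.141, 0.001, -0.087]
force: [-4.7, -1.9, 5.3]
grip_width: 0.032
grip_force: 51.9
```

Request:
{"name": "jog_arm", "arguments": {
  "motion": [
    [0,0,0,0,0,0,-1],
    [0,0,0,0,0,0,-1]
  ]
}}

```text
time_s: 8.35
ee_pos: [0.5182, 0.0601, 0.0643]
eef_rot: [3.141, 0.0, -0.087]
force: [-4.2, -1.6, 5.2]
grip_width: 0.0317
grip_force: 51.8
```

The press gives 7 N with a lateral push toward (-x,-y). That could be chamfer contact, so I'll ease that way under gentle pressure to make sure it really doesn't enter.

Request:
{"name": "jog_arm", "arguments": {
  "motion": [
    [-0.0005,0.0003,0,0,0,0,-1],
    [-0.0005,0.0003,0,0,0,0,-1],
    [0,0,0,0,0,0,-1]
  ]
}}

```text
time_s: 8.65
ee_pos: [0.5179, 0.0601, 0.0645]
eef_rot: [-3.141, -0.002, -0.087]
force: [2.4, 2.1, 3.9]
grip_width: 0.0314
grip_force: 51.9
```

```bash
python3 - <<'E'
from h import *
o=ctrl.get_obs();print(o["ee_pos"],o["force"],o["moment"])
im=snap("wrist","w5");s=cv2.imread("pics/w4.png")
a=cv2.resize(im[150:290,170:330],None,fx=2.4,fy=2.4,interpolation=2);b=cv2.resize(s[150:290,170:330],None,fx=2.4,fy=2.4,interpolation=2)
cv2.imwrite("pics/c5.png",np.hstack([a,b]))
E
```

```text
[0.51790639 0.06005104 0.06449597] [2.4052394  2.07880366 3.85125762] [ 0.49996576 -0.48039136  0.02224174]
```

View pics/c5.png

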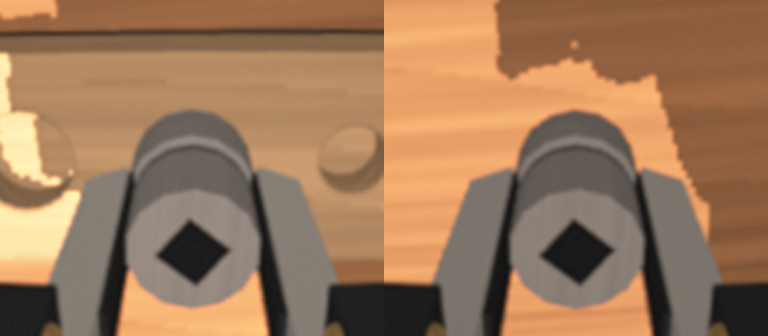

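The crop shows a light shoulder ring where the nose is wider than the 32 mm body, and the socket stays on top of the block at about 6 N. The reversing side force is just friction, so it doesn't fit pocket 1. Next is pocket 2.

Request:
{"name": "jog_arm", "arguments": {
  "motion": [
    [0,0,-0.008,0,0,0,-1],
    [0.001,-0.0006,-0.008,0,0,0,-1],
    [0,-0.026,0,0,0,0,-1],
    [0,-0.027,0,0,0,0,-1],
    [0,0,0,0,0,0,-1]
  ]
}}

```text
time_s: 9.2
ee_pos: [0.5228, 0.1152, 0.0803]
eef_rot: [-3.141, 0.0, -0.085]
force: [-0.8, 0.4, -2.1]
grip_width: 0.0319
grip_force: 51.4
```

Request:
{"name": "jog_arm", "arguments": {
  "motion": [
    [0,0,0,0,0,0,-1],
    [0,0,0,0,0,0,-1],
    [0,0,0,0,0,0,-1]
  ]
}}

```text
time_s: 9.5
ee_pos: [0.5229, 0.1124, 0.08]
eef_rot: [3.141, 0.0, -0.088]
force: [-0.3, 0.1, -1.6]
grip_width: 0.0314
grip_force: 51.4
```

Request:
{"name": "jog_arm", "arguments": {
  "motion": [
    [-0.0004,0,0.006,0,0,0,-1],
    [0,0,0.005,0,0,0,-1],
    [0,0,0.002,0,0,0,-1],
    [0,0,0.002,0,0,0,-1],
    [0,0,0.001,0,0,0,-1]
  ]
}}

```text
time_s: 10.0
ee_pos: [0.5223, 0.113, 0.064]
eef_rot: [3.141, 0.001, -0.087]
force: [-4.1, -2.3, 5.6]
grip_width: 0.0314
grip_force: 52.0
```

Request:
{"name": "jog_arm", "arguments": {
  "motion": [
    [0,0,0,0,0,0,-1],
    [0,0,0,0,0,0,-1]
  ]
}}

```text
time_s: 10.2
ee_pos: [0.5224, 0.113, 0.0643]
eef_rot: [3.141, 0.0, -0.087]
force: [-3.8, -2.0, 4.4]
grip_width: 0.0317
grip_force: 51.8
```

Not entering here either (about 6 N, same height as the flat tops). I'll nudge around a little to be sure.

Request:
{"name": "jog_arm", "arguments": {
  "motion": [
    [-0.001,0.0005,0,0,0,0,-1],
    [-0.0005,0,0,0,0,0,-1],
    [0.0005,0.0007,0,0,0,0,-1],
    [0,0,0,0,0,0,-1]
  ]
}}

```text
time_s: 10.6
ee_pos: [0.5218, 0.1124, 0.0643]
eef_rot: [-3.141, -0.001, -0.087]
force: [2.2, 4.4, 5.5]
grip_width: 0.0314
grip_force: 52.0
```

Request:
{"name": "jog_arm", "arguments": {
  "motion": [
    [0.001,0,0,0,0,0,-1],
    [0.001,-0.001,0,0,0,0,-1],
    [0,-0.001,0,0,0,0,-1],
    [-0.001,0,0,0,0,0,-1],
    [0,0.0008,0,0,0,0,-1]
  ]
}}

```text
time_s: 11.1
ee_pos: [0.5227, 0.113, 0.0641]
eef_rot: [3.142, -0.001, -0.087]
force: [1.2, 4.5, 5.7]
grip_width: 0.0316
grip_force: 52.0
```

The nose stays on top, so this is the 36 mm one. Next is pocket 3.

Request:
{"name": "jog_arm", "arguments": {
  "motion": [
    [0,0,-0.008,0,0,0,-1],
    [0,0,-0.008,0,0,0,-1],
    [0,-0.028,0,0,0,0,-1],
    [-0.0005,-0.0276,0,0,0,0,-1],
    [0,0,0,0,0,0,-1]
  ]
}}

```text
time_s: 11.6
ee_pos: [0.5266, 0.1707, 0.0802]
eef_rot: [-3.142, 0.0, -0.085]
force: [-0.5, -0.0, -1.2]
grip_width: 0.0317
grip_force: 51.4
```

Request:
{"name": "jog_arm", "arguments": {
  "motion": [
    [0,0,0,0,0,0,-1],
    [0,0,0,0,0,0,-1],
    [0,0,0,0,0,0,-1]
  ]
}}

```text
time_s: 11.9
ee_pos: [0.5268, 0.1678, 0.08]
eef_rot: [3.141, 0.0, -0.088]
force: [-0.3, -0.9, -0.7]
grip_width: 0.0316
grip_force: 51.4
```

```bash
python3 - <<'E'
from h import *
o=ctrl.get_obs();print(o["ee_pos"],o["eef_rot"],o["force"])
im=snap("wrist","w6");e=o["ee_pos"];p=proj("wrist",[e[0],e[1],e[2]+.0325]);print(p,sock(im,*p,r=22,z=e[2]+.0325))
E
```

```text
[0.52678945 0.16777975 0.07999856] [ 3.14137534e+00  2.56242100e-04 -8.80881570e-02] [-0.27785489 -0.8914461  -0.7028337 ]
[248.76836065 254.5413888 ] (array([249.92483832, 254.75353678]), np.float64(386.5625), array([10.25, 10.5 , 28.5 , 25.25]), array([0.52659791, 0.16714912, 0.11249856]))
```

Request:
{"name": "jog_arm", "arguments": {
  "motion": [
    [0.0002,-0.0007,0.006,0,0,0,-1],
    [0,0,0.005,0,0,0,-1],
    [0,0,0.002,0,0,0,-1],
    [0,0,0.002,0,0,0,-1],
    [0,0,0.001,0,0,0,-1]
  ]
}}

```text
time_s: 12.45
ee_pos: [0.527, 0.1693, 0.0637]
eef_rot: [3.142, 0.0, -0.087]
force: [-0.2, 0.3, -1.8]
grip_width: 0.0313
grip_force: 51.4
```

Request:
{"name": "jog_arm", "arguments": {
  "motion": [
    [0,0,0,0,0,0,-1],
    [0,0,0,0,0,0,-1]
  ]
}}

```text
time_s: 12.65
ee_pos: [0.5272, 0.1693, 0.0641]
eef_rot: [-3.141, -0.0, -0.087]
force: [-0.7, -1.0, -2.6]
grip_width: 0.0312
grip_force: 51.4
```

No contact at this height, so it's entering. I'll continue gently.

Request:
{"name": "jog_arm", "arguments": {
  "motion": [
    [0,0.0004,0.001,0,0,0,-1],
    [0,0,0.0015,0,0,0,-1],
    [0,0,0.0015,0,0,0,-1],
    [0,0,0,0,0,0,-1]
  ]
}}

```text
time_s: 13.05
ee_pos: [0.5269, 0.1688, 0.0597]
eef_rot: [3.141, 0.0, -0.087]
force: [0.0, -0.2, -1.4]
grip_width: 0.0317
grip_force: 51.4
```

Request:
{"name": "jog_arm", "arguments": {
  "motion": [
    [0,0,0.002,0,0,0,-1],
    [0,0,0.002,0,0,0,-1],
    [0,0,0.001,0,0,0,-1],
    [0,0,0,0,0,0,-1]
  ]
}}

```text
time_s: 13.45
ee_pos: [0.527, 0.1688, 0.0547]
eef_rot: [3.141, 0.0, -0.087]
force: [0.1, 0.2, -2.1]
grip_width: 0.0316
grip_force: 51.4
```

It's about 11 mm in with no load. The floor should be at TCP z ≈ 0.0478.

Request:
{"name": "jog_arm", "arguments": {
  "motion": [
    [0,0,0.002,0,0,0,-1],
    [0,0,0.002,0,0,0,-1],
    [0,0,0.0015,0,0,0,-1],
    [0,0,0,0,0,0,-1]
  ]
}}

```text
time_s: 13.85
ee_pos: [0.5269, 0.1688, 0.0492]
eef_rot: [3.141, 0.0, -0.087]
force: [-0.4, -0.6, -1.3]
grip_width: 0.0318
grip_force: 51.4
```

Request:
{"name": "jog_arm", "arguments": {
  "motion": [
    [0,0,0.001,0,0,0,-1],
    [0,0,0.0008,0,0,0,-1],
    [0,0,0,0,0,0,-1],
    [0,0,0,0,0,0,-1]
  ]
}}

```text
time_s: 14.25
ee_pos: [0.5271, 0.1689, 0.0478]
eef_rot: [-3.142, -0.0, -0.087]
force: [-1.2, -1.1, -0.6]
grip_width: 0.0317
grip_force: 51.5
```

Request:
{"name": "jog_arm", "arguments": {
  "motion": [
    [0,0,0.0006,0,0,0,-1],
    [0,0,0.0004,0,0,0,-1],
    [0,0,0,0,0,0,-1],
    [0,0,0,0,0,0,-1]
  ]
}}

```text
time_s: 14.65
ee_pos: [0.5271, 0.1689, 0.0468]
eef_rot: [-3.142, -0.0, -0.087]
force: [-1.2, 0.3, 3.2]
grip_width: 0.0319
grip_force: 51.7
```

It's on the floor with about 5 N. Releasing.

Request:
{"name": "jog_arm", "arguments": {
  "motion": [
    [0,0,0,0,0,0,-0.2],
    [0,0,0,0,0,0,-0.2],
    [0,0,0,0,0,0,0],
    [0,0,0,0,0,0,0.3],
    [0,0,0,0,0,0,0.3]
  ]
}}

```text
time_s: 15.15
ee_pos: [0.527, 0.1688, 0.0465]
eef_rot: [3.142, 0.0, -0.087]
force: [-0.6, 0.3, 0.0]
grip_width: 0.0581
grip_force: 0.0
```

Request:
{"name": "jog_arm", "arguments": {
  "motion": [
    [0,0,0,0,0,0,0.3],
    [0,0,-0.02,0,0,0,0.3],
    [0,0,-0.04,0,0,0,0.3],
    [0,0,-0.04,0,0,0,0.3],
    [-0.04,0,-0.02,0,0,0,0.3]
  ]
}}

```text
time_s: 15.65
ee_pos: [0.4898, 0.1723, 0.1698]
eef_rot: [-3.14, -0.005, -0.089]
force: [0.3, 0.5, 1.1]
grip_width: 0.0607
grip_force: 0.0
```

Request:
{"name": "jog_arm", "arguments": {
  "motion": [
    [-0.04,0,0,0,0,0,0.3],
    [0,0,0,0,0,0,0.3],
    [0,0,0,0,0,0,0.3]
  ]
}}

```text
time_s: 15.95
ee_pos: [0.4475, 0.176, 0.1672]
eef_rot: [-3.141, -0.001, -0.087]
force: [-0.5, 0.1, -0.0]
grip_width: 0.0608
grip_force: 0.0
```

```bash
python3 - <<'E'
from h import *
o=ctrl.get_obs();print(o["time_s"],o["ee_pos"],o["grip_width"],o["grip_force"],o["force"])
im=snap("wrist","w7");p=proj("wrist",[.527,.1686,.08]);print(p,sock(im,*p,r=20,z=.08))
a=snap("scene","s7");cv2.imwrite("pics/f7.png",np.hstack([cv2.resize(im,(400,300)),cv2.resize(a[150:330,220:460],(400,300))]))
E
```

```text
15.95 [0.44745715 0.1759976  0.16717628] 0.06081485575435765 0.0 [-0.54970362  0.1170022  -0.01480673]Traceback (most recent call last):
  File "<stdin>", line 3, in <module>
  File "h.py", line 24, in sock
    best=min((i for i in range(1,n) if s[i,4]>60),key=lambda i:np.hypot(*(c[i]-2*r*2)))
ValueError: min() iterable argument is empty
```

```bash
python3 - <<'E'
from h import *
p=proj("wrist",[.527,.1686,.08]);print(p);im=cv2.imread("pics/w7.png")
try: print(sock(im,*p,r=20,z=.08,thr=100))
except Exception as e: print(e)
a=snap("scene","s7");u,v=map(int,p)
cv2.imwrite("pics/f7.png",np.hstack([cv2.resize(im[max(v-75,0):v+75,u-100:u+100],(400,300)),cv2.resize(a[150:330,220:460],(400,300))]))
E
```

```text
[249.47406434 108.21403143]
(array([249.96125798, 107.43744303]), np.float64(137.125), array([13.5 , 12.25, 16.  , 15.5 ]), array([0.52765697, 0.16810886, 0.08      ]))
```

View pics/f7.png

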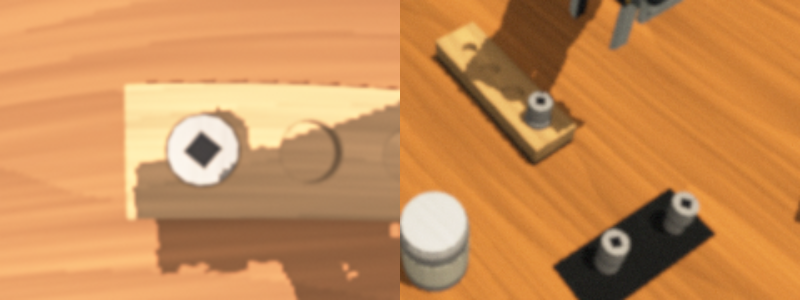

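The socket stands upright in the largest pocket. Its drive hole is at wrist px (250,107), which casts to within 1 mm of pocket 3's centre at the seated height. The arm is clear of everything, so I'm handing in.

```bash
python3 -c "
from station import ctrl
print(ctrl.hand_in())"
```

```text
the job is handed in; nothing more can be done
None
```

The stray socket was tried on pockets 0, 1 and 2 (about 6–7 N each, did not enter), then seated upright on the floor of the largest pocket, released and handed in; no verdict was returned.

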